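Press the drive pulley onto the washer gearcase

ROBOT

A 6-joint arm with a two-finger parallel gripper is mounted at the origin on the work surface. World frame = base frame: x ahead of the robot, y to its left, z up, the work surface at z = 0. Lengths are in m, angles in rad, forces in N, time in s.
With the tool pointing down it reaches from about 0.425 to 0.95 m from the base axis. Payload 3.5 kg.
Tool frame: the origin (TCP) lies midway between the tips of the shut fingers; the grasp point (between the pads) lies 19 mm behind it (ctrl.hold_point_z is the distance from the TCP to the grasp point, in m); z points along the fingers, y is the line along which they close (so a half turn about z gives the same grasp; the last joint's range is limited). The gripper opens to 85 mm and grips with 20 to 120 N. Pads are 22 mm wide; open, the fingers measure 114 mm over their backs; the gripper's body (76 mm by 85 mm) begins 54 mm behind the grasp point. The pads swing forward as they close: fully open they stand 13 mm farther back than shut.
Start: joints at [-1.343, 0.286, 1.577, -0, 1.279, -0.15], TCP at [0.249, -0.627, 0.231] pointing down, gripper open.
Joint ranges: [-2.77, 2.77], [-0.9, 2.22], [0.21, 2.48], [-1.53, 4.67], [0.24, 2.81], [-2.84, 2.84]. Speed limits (rad/s): [2.79, 2.79, 3.14, 3.14, 3.14, 3.14].

INTERFACE

Orientations are given as a unit quaternion [x, y, z, w].
In Python, from plant import readout, cams, sign_off, ctrl gives the robot as it stands. The module is installed in compiled form; this text tells all that it offers.
- The arm moves only by the tool step_arm, never from a script. Its argument "increments" is a list of rows, each a list of 2 entries, a list of its own where there are three numbers: the shift along the world's x, y, z in mm, then the turn, a rotation vector about the world's x, y, z in rad. In form: [[[x, y, z], [rx, ry, rz]], ...]. A call has 1 to 8 rows; each row shifts and turns the commanded pose from where the row before left it; what a row does not reach is not made up. A row lasts 1/12 s, in which the tool goes at most 41.7 mm and 7.16 degrees, less where a joint would pass 70% of its speed; a pose out of reach is approached as far as the arm can. A call is refused whole if a number of a shift passes 41.7 or a number of a turn 0.125, either way. A call with a gripper value outside its range is refused whole. "fingers" is the opening, from -1 (shut) to 1 (fully open), set as the call begins (left out, the last holds). The fingers move at their own pace and stop on an object; "grip_force" is the grip in N (left out, the last holds). Time passes only in rows, so rows that do not move let the fingers close. It gives the time, the measured TCP pose, the force, the opening and the grip force at its end, in the units of the state.
- readout.get_state(): the state, without advancing time (a new reading comes with each control period).
- cams.read_camera(name): name is "scene" or "top" or "wrist"; returns the picture (480x640x3 uint8, red, green, blue); there is no depth.
- cams.get_calibration(name): a dict with "fx", "fy", "cx", "cy" (pixels), "eye" and "rotation" of the camera in the world; the wrist camera has in their place "T_tool_cam" (4x4, takes a point from camera to tool coordinates, whose origin is the TCP and whose axes are the flange's). Camera axes: x right, y up, looking along -z (the intrinsics and any distortion apply to the point x, -y, -z); pixel columns grow to the right and rows downward; lengths in m; the calibration is good to about 2 mm. A picture is of the moment at which its call begins: read the wrist's pose just before it. get_calibration takes no time and is no camera call.
- sign_off(): hands the job in; it is judged then, once.
The state is a dict: "time": time; "qpos": joint angles; "dq": joint speeds; "joint_efforts": joint torques, N m; "eef_pos": TCP position; "tcp_rot": TCP orientation; "contact_force": force on the tool from outside, world axes, zero at the start; "wrist_torque": the same for the moment, N m; "opening": opening from 0.0 (shut) to 1.0 (fully open); "finger_force": force on a finger pad.
Only numpy, scipy, OpenCV 4.12 (cv2) and the standard library are available. Lean on these libraries where they do the work, as an engineer would, in place of code of your own. Each camera call takes 0.05 s, during which the arm holds its last target. There are 200 camera calls.

TASK

Fit the new drive pulley (bare bright aluminium; leave the rusty old one alone) to the washer gearcase on the bench: lift it by its hexagonal boss, lower it over the upright splined shaft, turn it until the splines mesh without hammering or forcing it, and slide it down against the clutch spring until it is fully home on the shaft's shoulder. Finish while holding: keep your grip on the boss and keep pressing the pulley fully home, ready for a mate to run the nut on. Leave everything else on the bench where it is.

Things in the scene. Friction and masses are not known exactly. Their poses are not given: they have to be found in the camera images.
- pulley: new drive pulley, bright bare aluminium, 0.25 to 0.5 kg, loose, flat on the bench, boss up. Rim 120 mm diameter, 20 mm high, six spokes; in the middle a hexagonal boss 46 mm across flats, from the underside to 50 mm height, with a splined through bore. Origin: centre of the underside, z up along the bore; x points through the middle of a flat and of a spline slot (both repeat every 60 degrees)
- pulley_bore (a point): centre of the pulley boss's top end, 50 mm above its underside, axes as the pulley's. The bore is about 25 mm in diameter, with six slots 8 mm wide reaching out to 18 mm radius, along the whole 50 mm. Slots face the flats of the hexagon; any of the six angles fits the shaft
- shaft_seat (a point): point on the axis of the upright splined shaft at its shoulder, 110 mm above the bench, where the pulley's underside sits when fully home. z up; x points through the middle of a spline tooth (teeth repeat every 60 degrees). The shaft turns stiffly (brake drag of about 0.4 N m), so it stays put unless wrenched round
- spline_top (a point): point on the shaft's axis at the upper ends of the six teeth, 30 mm above the shoulder; axes as shaft_seat. Teeth 4.5 mm wide, 15 mm in radius, their ends bevelled to a ridge, on a core of 10 mm radius. Above them a plain pilot of 10 mm radius, 12 mm long, then a threaded stud of 8 mm radius, 22 mm long. A pulley not yet meshed rests on the tooth ends
- spring_seat (a joint): brass ring on the clutch spring around the shaft, 62 mm across, its top 12 mm above the shoulder when free. The value is how far it is pressed down, m: 0 when free, 0.012 when the pulley is fully home on the shoulder. The spring takes 8 N to start moving and 14 N at 0.012
- gearcase: washer gearcase of grey cast aluminium standing fixed on the bench, flange 196 mm diameter (230 mm over its three ears), its top flange 74 mm and neck 96 mm high; shaft upright in its middle. Origin: centre of its underside
- old_pulley: rusty brown worn pulley of the same size and shape, lying flat on the bench, to be left alone. Origin: centre of its underside
- nut: steel flange nut, 38 mm across, 16 mm high, on the bench; leave alone. Origin: centre of its underside
- wrench: steel wrench lying on the bench beyond the gearcase; leave alone
- mallet: mallet with a black rubber head 95 x 55 x 55 mm and a 220 mm handle, lying on the bench; leave alone. Origin: under the head's centre
- grease: white jar with a red cap, 72 mm diameter, 80 mm high; leave alone. Origin: centre of its underside
- drain_pump: washer drain pump, white and dark, about 90 mm across and 99 mm high; leave alone. Origin: centre of its underside
- coin_box: open steel coin tray 110 x 150 mm, 55 mm high; leave alone. Origin: centre of its underside
- screwdriver: screwdriver lying on the bench; leave alone

How it is judged:
By the outcome, as a careful person would: the job done as asked, in the order asked, and still so for the second after the job is handed in, while the arm keeps its last pose, push and grip.
It also fails if it takes over 48 s, if anything falls off the work surface, if the arm or the gripper's body presses on something with over 40 N, if the wrist force passes 120 N, or if a joint passes its speed limit or range.

## Working session

There is one attempt and no reset: what is moved stays moved. The work goes in short steps, Python scripts to look and compute and a tool call to move; the robot and the scene stay as the last step left them, time stands still between calls to the robot, and variables do not carry over. Pictures are saved under pics/ and viewed, at most 10 in all, crops included, and the job is handed in when it is done.

Besides the shell and the picture viewer there is one more tool, called after "Request:" as name([rows], argument=value, ...), one row to a line, values as JSON. step_arm: Moves the arm, as the interface text tells. Its arguments: {"type":"object","properties":{"increments":{"type":"array","items":{"type":"array"}},"fingers":{"type":"number"},"grip_force":{"type":"number"}},"required":["increments"]}

```bash
mkdir -p pics; python3 - <<'E'
from plant import readout, cams, ctrl
import cv2, numpy as np
s=readout.get_state();print({k:np.round(v,4).tolist() for k,v in s.items()}, ctrl.hold_point_z)
for n in ("top","scene"):
    im=cams.read_camera(n); cv2.imwrite(f"pics/{n}0.png",im[:,:,::-1]); print(n,cams.get_calibration(n))
print(cams.get_calibration("wrist"))
E
```

```text
{'time': 0.0, 'qpos': [-1.343, 0.2872, 1.5782, 0.0, 1.2786, -0.15], 'dq': [0.0007, 0.0024, -0.0009, -0.0006, 0.0018, 0.0004], 'joint_efforts': [-0.0015, -40.5985, -29.2626, -0.0002, 0.0058, -0.0], 'eef_pos': [0.2489, -0.6267, 0.23], 'tcp_rot': [0.9822, 0.1878, -0.0, -0.0012], 'contact_force': [0.5294, 0.5234, -0.7904], 'wrist_torque': [-0.0494, 0.0398, -0.0359], 'finger_force': 0.0, 'opening': 1.0003} 0.0187
top {'fx': 605.3763519116308, 'fy': 605.3763519116308, 'cx': 322.82679648351234, 'cy': 236.08314799363947, 'eye': array([0.24826317, 0.02724738, 1.59165206]), 'rotation': array([-0.07081731,  0.07364069,  0.71849149, -0.68799123])}
scene {'fx': 459.5365010543364, 'fy': 459.5365010543364, 'cx': 315.51561719252857, 'cy': 237.3126615429327, 'eye': array([1.32175518, 0.69343195, 0.9483271 ]), 'rotation': array([0.17257984, 0.39367296, 0.81689745, 0.38459896])}
{'fx': 392.9976457069649, 'fy': 392.9976457069649, 'cx': 319.9603162250353, 'cy': 241.10833831223565, 'T_tool_cam': array([[ 8.64682606e-04,  9.57847830e-01,  2.87274757e-01,
         7.39872158e-02],
       [ 9.99999255e-01, -5.80731061e-04, -1.07364106e-03,
         1.07164424e-04],
       [-8.61555385e-04,  2.87275471e-01, -9.57847619e-01,
        -1.43013441e-01],
       [ 0.00000000e+00,  0.00000000e+00,  0.00000000e+00,
         1.00000000e+00]])}
```

View pics/top0.png

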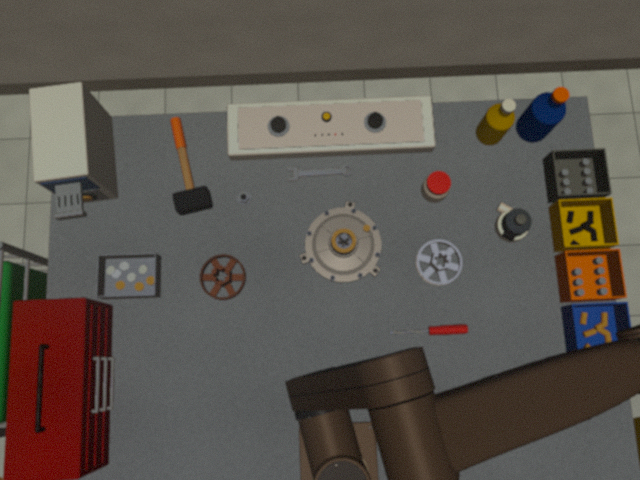

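View pics/scene0.png

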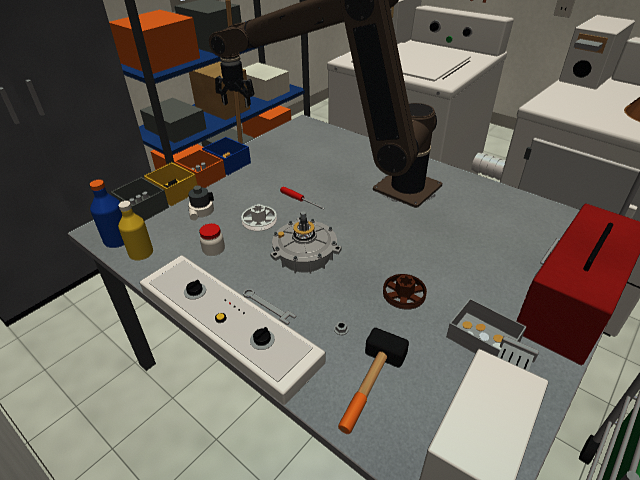

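The top view shows the new pulley at about (439,261), the gearcase and shaft at about (343,242), and the old pulley at (223,277). The scene view agrees: pulley at (259,217), shaft at about (303,225).

```bash
cat > h.py <<'E'
from plant import readout, cams, ctrl
import cv2, numpy as np
from scipy.spatial.transform import Rotation as R
def cam(n,s=None):
    c=cams.get_calibration(n); K=(c["fx"],c["fy"],c["cx"],c["cy"])
    if n=="wrist":
        s=s or readout.get_state(); T=c["T_tool_cam"]; Rt=R.from_quat(s["tcp_rot"]).as_matrix()
        return K,Rt@T[:3,:3],s["eef_pos"]+Rt@T[:3,3]
    r=np.asarray(c["rotation"]); return K,R.from_quat(r).as_matrix(),np.asarray(c["eye"])
def ray(C,px,z):
    K,Rm,e=C; px=np.atleast_2d(px).astype(float)
    d=np.c_[(px[:,0]-K[2])/K[0],-(px[:,1]-K[3])/K[1],-np.ones(len(px))]@Rm.T
    return e+d*((z-e[2])/d[:,2])[:,None]
def proj(C,P):
    K,Rm,e=C; p=(np.atleast_2d(P)-e)@Rm
    return np.c_[K[2]+K[0]*p[:,0]/-p[:,2],K[3]-K[1]*p[:,1]/-p[:,2]]
E
python3 - <<'E'
from h import *
im=cv2.imread("pics/top0.png"); C=cam("top"); hsv=cv2.cvtColor(im,cv2.COLOR_BGR2HSV)
print("base px",proj(C,[0,0,0]))
g=cv2.cvtColor(im,cv2.COLOR_BGR2GRAY); m=(g>130).astype(np.uint8)*255
m=cv2.morphologyEx(m,cv2.MORPH_CLOSE,np.ones((3,3)))
cs,_=cv2.findContours(m,cv2.RETR_EXTERNAL,cv2.CHAIN_APPROX_NONE)
for c in cs:
    (x,y),r=cv2.minEnclosingCircle(c)
    if r>12 and 250<x<480 and 160<y<330:
        z=0.02 if x>400 else 0.074
        P=ray(C,cv2.convexHull(c)[:,0],z)[:,:2].astype(np.float32)
        (a,b),rr=cv2.minEnclosingCircle(P); print((x,y),r,"world",a,b,rr,cv2.fitEllipse(P))
for n,p in (("stud",(345,240)),): print(n,ray(C,p,.174))
print("old",ray(C,(223,277),.02))
cv2.imwrite("pics/crop.png",np.hstack([cv2.resize(im[230:295,405:475],None,fx=5.7,fy=5.7,interpolation=2),cv2.resize(im[210:275,310:380],None,fx=5.7,fy=5.7,interpolation=2)]))
E
```

```text
base px [[338.34636821 462.95142776]]
(340.0, 257.5) 20.500099182128906 world 0.5056403875350952 -0.026859983801841736 0.05217524990439415 ((0.504294216632843, -0.02969781868159771), (0.05917992815375328, 0.10263200104236603), 172.47103881835938)
(438.28924560546875, 260.8766784667969) 21.897123336791992 world 0.4938763678073883 -0.287483811378479 0.058879073709249496 ((0.5041292309761047, -0.27847516536712646), (0.08352030813694, 0.1278185248374939), 48.36473083496094)
stud [[ 0.53047102 -0.03737753  0.174     ]]
old [[0.47640965 0.27933546 0.02      ]]
```

View pics/crop.png

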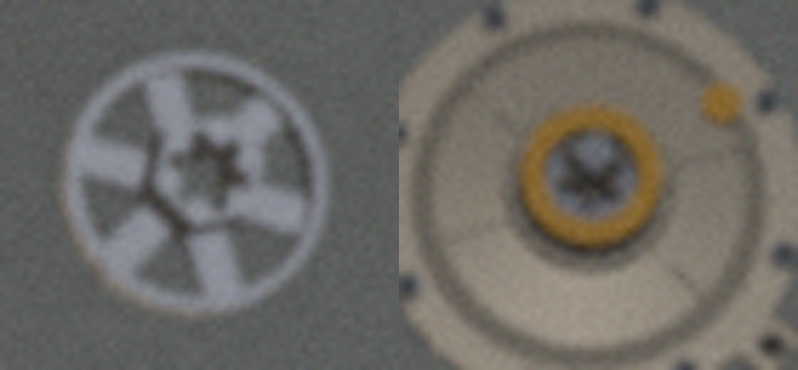

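The crop shows the pulley's centre at about crop (196,183), with six spokes and a star bore. The shaft sits inside the brass ring at about crop (592,176). Next I'll move above the pulley.

Request:
step_arm([
  [[22,31,-3],[0,0,0]],
  [[22,31,-3],[0,0,0]],
  [[22,31,-3],[0,0,0]],
  [[22,31,-3],[0,0,0]],
  [[22,31,-3],[0,0,0]],
  [[22,31,-3],[0,0,0]],
  [[22,31,-3],[0,0,0]],
  [[22,31,-3],[0,0,0]],
], fingers=1, grip_force=60)

```text
time: 0.77
eef_pos: [0.4255, -0.3774, 0.2067]
tcp_rot: [0.982, 0.188, -0.0, -0.0]
contact_force: [0.1, -0.2, -0.4]
opening: 1.0
finger_force: 0.0
```

Request:
step_arm([
  [[22,31,0],[0,0,0]],
  [[22,31,0],[0,0,0]],
  [[22,30,0],[0,0,0]],
  [[0,0,0],[0,0,0]],
  [[0,0,0],[0,0,0]],
])

```text
time: 1.18
eef_pos: [0.4916, -0.2856, 0.2068]
tcp_rot: [0.982, 0.19, -0.0, -0.0]
contact_force: [-0.8, -1.0, 0.1]
opening: 1.005
finger_force: 0.0
```

```bash
python3 - <<'E'
from h import *
s=readout.get_state(); im=cams.read_camera("wrist")[:,:,::-1].copy(); cv2.imwrite("pics/w1.png",im)
print(s["time"],s["eef_pos"],s["tcp_rot"]); print(proj(cam("wrist",s),[[.493,-.287,0.05],[.493,-.287,0.02],[.553,-.287,.02]]))
E
```

```text
1.1833 [ 0.49158403 -0.28562761  0.20681946] [ 9.81844065e-01  1.89689214e-01 -4.20255698e-04 -2.40501214e-04]
[[321.83361228 220.52064793]
 [321.66577695 212.1987381 ]
 [349.18137417 145.47023769]]
```

View pics/w1.png

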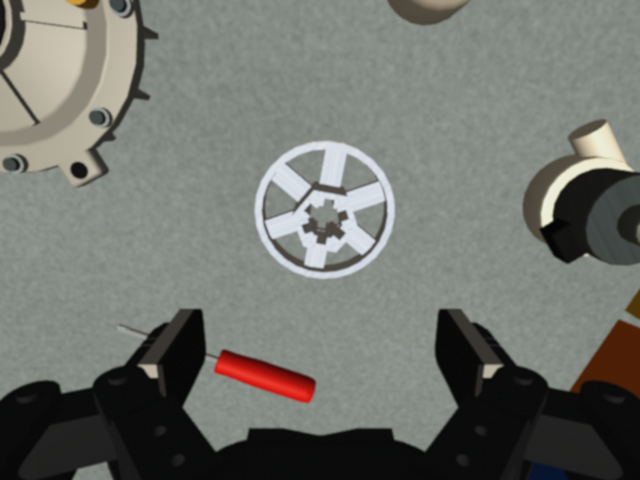

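The wrist view shows the pulley rim centred at about (325,210), the spokes clear, and nothing close enough to block the fingers.

```bash
cat >> h.py <<'E'
def harm(g,C,c,r,z,n=6):
    a=np.radians(np.arange(0,360,1)); P=np.c_[c[0]+r*np.cos(a),c[1]+r*np.sin(a),np.full(360,z)]
    p=proj(C,P).astype(np.float32); v=cv2.remap(g,p[:,0].reshape(1,-1),p[:,1].reshape(1,-1),1)[0].astype(float)
    f=np.sum((v-v.mean())*np.exp(-1j*n*a)); return np.degrees(-np.angle(f))/n, abs(f)/180
E
python3 - <<'E'
from h import *
s={'eef_pos':np.array([0.49158403,-0.28562761,0.20681946]),'tcp_rot':[9.81844065e-01,1.89689214e-01,-4.20255698e-04,-2.40501214e-04]}
C=cam("wrist",s); im=cv2.imread("pics/w1.png"); g=cv2.cvtColor(im,cv2.COLOR_BGR2GRAY)
m=cv2.inRange(im,(180,170,170),(255,255,255)); m[:, :240]=0;m[:,410:]=0;m[:130]=0;m[290:]=0
m=cv2.morphologyEx(m,cv2.MORPH_OPEN,np.ones((2,2)))
pts=cv2.convexHull(cv2.findNonZero(m))[:,0]
P=ray(C,pts,.02)[:,:2].astype(np.float32); c,r=cv2.minEnclosingCircle(P)
A=np.c_[2*P,np.ones(len(P))]; q=np.linalg.lstsq(A,(P**2).sum(1),rcond=None)[0]
print(c,r,"lsq",q[:2],np.sqrt(q[2]+q[0]**2+q[1]**2))
c=q[:2]
for z in (.008,.012,.018):
  print(z,[(rr,np.round(harm(g,C,c,rr,z),2)) for rr in (.036,.041,.045)])
for rr in (.0145,.016): print("bore",np.round(harm(g,C,c,rr,.05),2),harm(g,C,c,rr,.02))
x=R.from_quat(s['tcp_rot']).as_matrix(); print("tool x,y yaw",np.degrees(np.arctan2(x[1,0],x[0,0])),np.degrees(np.arctan2(x[1,1],x[0,1])))
cv2.imwrite("pics/w1c.png",cv2.resize(im[135:285,245:405],None,fx=4,fy=4,interpolation=2))
E
```

```text
(0.4925632178783417, -0.29034918546676636) 0.060528673231601715 lsq [ 0.49265857 -0.29049099] 0.06017478881743257
0.008 [(0.036, array([11.44, 44.48])), (0.041, array([11.31, 52.26])), (0.045, array([11.15, 50.01]))]
0.012 [(0.036, array([11.53, 46.69])), (0.041, array([11.26, 51.72])), (0.045, array([11.15, 49.42]))]
0.018 [(0.036, array([11.38, 49.79])), (0.041, array([11.22, 49.94])), (0.045, array([11.23, 48.95]))]
bore [-18.8   64.26] (np.float64(7.353261127948506), np.float64(16.449317197570284))
bore [-18.83  74.08] (np.float64(9.099882102274902), np.float64(20.159540998155244))
tool x,y yaw 21.86931116294723 -68.13071540386468
```

View pics/w1c.png

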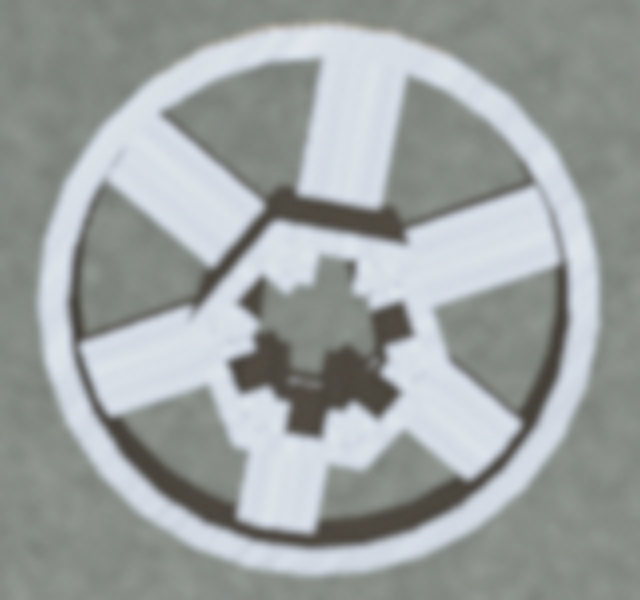

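Request:
step_arm([
  [[1,-5,-20],[0,0,0.0842]],
  [[0,0,-25],[0,0,0.0842]],
  [[0,0,-25],[0,0,0.0842]],
  [[0,0,-25],[0,0,0.0842]],
  [[0,0,0],[0,0,0]],
], fingers=1)

```text
time: 1.65
eef_pos: [0.4878, -0.2914, 0.1063]
tcp_rot: [0.937, 0.349, -0.003, -0.005]
contact_force: [-0.8, 1.2, -1.5]
opening: 1.005
finger_force: 0.0
```

```bash
python3 - <<'E'
from h import *
s=readout.get_state(); im=cams.read_camera("wrist")[:,:,::-1].copy(); cv2.imwrite("pics/w2.png",im)
C=cam("wrist",s);x=R.from_quat(s['tcp_rot']).as_matrix(); print(s["eef_pos"],"y yaw",np.degrees(np.arctan2(x[1,1],x[0,1])),x[:,2])
g=cv2.cvtColor(im,cv2.COLOR_BGR2GRAY)
m=cv2.inRange(im,(170,165,165),(255,255,255)); u0=proj(C,[.4927,-.2905,.02])[0]; k=np.zeros_like(m); cv2.circle(k,tuple(int(v) for v in u0),120,255,-1); m&=k
m=cv2.morphologyEx(m,cv2.MORPH_OPEN,np.ones((3,3)))
n,l,st,_=cv2.connectedComponentsWithStats(m); m=(l==1+st[1:,4].argmax()).astype(np.uint8)
pts=cv2.convexHull(cv2.findNonZero(m))[:,0]
P=ray(C,pts,.02)[:,:2]
q=np.linalg.lstsq(np.c_[2*P,np.ones(len(P))],(P**2).sum(1),rcond=None)[0]
print(q[:2],np.sqrt(q[2]+q[0]**2+q[1]**2),[harm(g,C,q[:2],r,.016) for r in (.036,.041,.045)], harm(g,C,q[:2],.0155,.05))
E
```

```text
[ 0.4877886  -0.29135046  0.10625626] y yaw -49.126624624024075 [-0.00883853  0.0071585  -0.99993532]
[ 0.49305244 -0.2893341 ] 0.06012175698620752 [(np.float64(11.220922586206322), np.float64(44.635728336025984)), (np.float64(11.110181877754115), np.float64(45.6362265325832)), (np.float64(11.28606546823655), np.float64(49.15768241215796))] (np.float64(-18.70201819445921), np.float64(78.88293768037707))
```

Request:
step_arm([
  [[0,0,-20],[0,0,0]],
  [[0,0,-20],[0,0,0]],
  [[0,0,-10],[0,0,0]],
  [[0,0,0],[0,0,0]],
  [[0,0,0],[0,0,0]],
  [[0,0,0],[0,0,0]],
])

```text
time: 2.2
eef_pos: [0.4929, -0.2934, 0.0642]
tcp_rot: [0.937, 0.349, 0.001, 0.001]
contact_force: [-0.6, -0.2, -0.5]
opening: 1.0
finger_force: 0.0
```

Request:
step_arm([
  [[0,4,-15],[0,0,0.002]],
  [[0,0,-15],[0,0,0]],
  [[0,0,-10],[0,0,0]],
  [[0,0,-7],[0,0,0]],
  [[0,0,0],[0,0,0]],
  [[0,0,0],[0,0,0]],
])

```text
time: 2.7
eef_pos: [0.4922, -0.2886, 0.0157]
tcp_rot: [0.937, 0.351, 0.0, 0.0]
contact_force: [-0.2, 0.1, 0.1]
opening: 1.0
finger_force: 0.0
```

Request:
step_arm([
  [[0,0,0],[0,0,0]],
  [[0,0,0],[0,0,0]],
  [[0,0,0],[0,0,0]],
  [[0,0,0],[0,0,0]],
  [[0,0,0],[0,0,0]],
  [[0,0,0],[0,0,0]],
  [[0,0,0],[0,0,0]],
  [[0,0,0],[0,0,0]],
], fingers=-1, grip_force=80)

```text
time: 3.37
eef_pos: [0.4928, -0.2891, 0.0163]
tcp_rot: [0.936, 0.351, 0.001, 0.001]
contact_force: [0.8, -0.8, 5.3]
opening: 0.525
finger_force: 83.8
```

Request:
step_arm([
  [[0,0,10],[0,0,0]],
  [[0,0,20],[0,0,0]],
  [[0,0,30],[0,0,0]],
  [[0,0,35],[0,0,0]],
  [[0,0,35],[0,0,0]],
  [[0,0,35],[0,0,0]],
  [[0,0,30],[0,0,0]],
  [[0,0,10],[0,0,0]],
])

```text
time: 4.03
eef_pos: [0.493, -0.2891, 0.2251]
tcp_rot: [0.936, 0.351, 0.002, 0.003]
contact_force: [0.7, -1.1, -1.7]
opening: 0.524
finger_force: 83.0
```

Request:
step_arm([
  [[0,0,0],[0,0,0]],
  [[0,0,0],[0,0,0]],
  [[0,0,0],[0,0,0]],
])

```text
time: 4.28
eef_pos: [0.4904, -0.287, 0.2165]
tcp_rot: [0.936, 0.351, -0.002, -0.003]
contact_force: [-0.3, 0.1, -3.3]
opening: 0.529
finger_force: 83.0
```

```bash
python3 - <<'E'
from h import *
s=readout.get_state(); im=cams.read_camera("wrist")[:,:,::-1].copy(); cv2.imwrite("pics/w3.png",im); print(s["eef_pos"],s["contact_force"])
E
```

```text
[ 0.49039876 -0.28701594  0.21649146] [-0.2606734   0.12408196 -3.31733408]
```

View pics/w3.png

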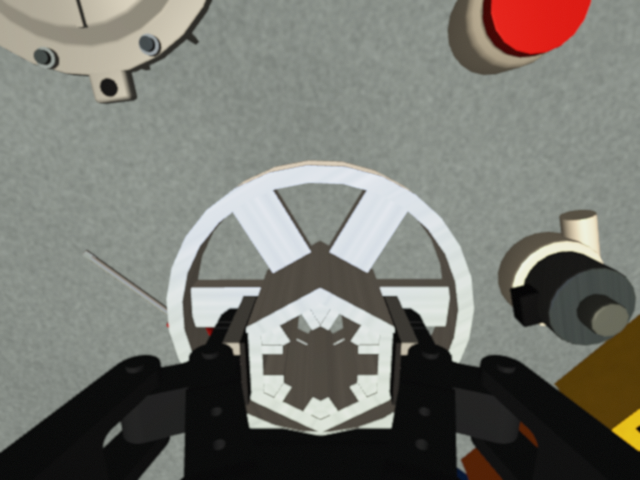

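The pulley is held by its boss, level, with the bore centred at about (320,365) and nothing touching it. Next I'll move to where the shaft appears just ahead of the rim.

Request:
step_arm([
  [[-3,15,1],[0,0,0]],
  [[-6,28,1],[0,0,0]],
  [[-8,32,0],[0,0,0]],
  [[-8,32,0],[0,0,0]],
  [[-8,32,0],[0,0,0]],
  [[-6,25,0],[0,0,0]],
  [[-4,13,0],[0,0,0]],
  [[0,0,0],[0,0,0]],
])

```text
time: 5.0
eef_pos: [0.4474, -0.1082, 0.2207]
tcp_rot: [0.936, 0.352, -0.001, -0.002]
contact_force: [1.0, -0.4, -3.7]
opening: 0.526
finger_force: 83.1
```

Request:
step_arm([
  [[0,0,0],[0,0,0]],
  [[0,0,0],[0,0,0]],
  [[0,0,0],[0,0,0]],
  [[0,0,0],[0,0,0]],
])

```text
time: 5.33
eef_pos: [0.4492, -0.1123, 0.2222]
tcp_rot: [0.937, 0.35, -0.0, -0.0]
contact_force: [0.6, 0.3, -2.4]
opening: 0.525
finger_force: 83.1
```

```bash
python3 - <<'E'
from h import *
s=readout.get_state(); im=cams.read_camera("wrist")[:,:,::-1].copy(); cv2.imwrite("pics/w4.png",im)
np.savez("w4.npz",eef_pos=s["eef_pos"],tcp_rot=s["tcp_rot"])
C=cam("wrist",s); print(s["time"],s["eef_pos"],s["tcp_rot"]); print(proj(C,[[.530,-.037,.174],[.53,-.037,.14],[.53,-.037,.12]]))
E
```

```text
5.3333 [ 0.44922228 -0.11232967  0.22220404] [ 9.36750594e-01  3.49997577e-01 -1.44714471e-04 -2.37934589e-05]
[[309.97260897  36.37504603]
 [311.50039746  50.12147139]
 [312.19192082  56.34352001]]
```

View pics/w4.png

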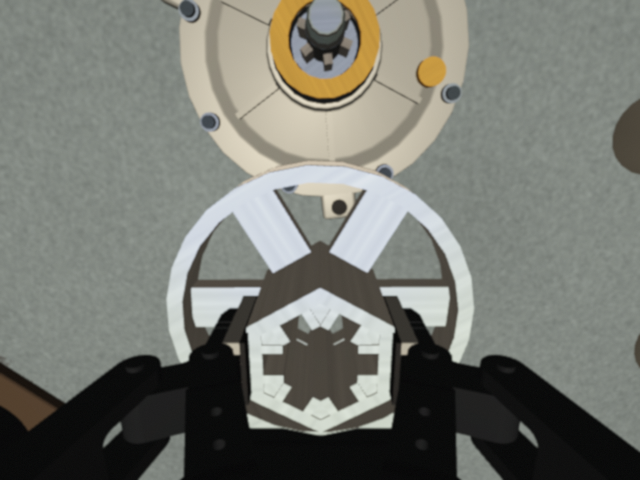

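The shaft is visible at about (326,20), too near the picture's edge. I'll go 28 mm closer and look again.

Request:
step_arm([
  [[11,9,0],[0,0,0]],
  [[10,9,0],[0,0,0]],
  [[0,0,0],[0,0,0]],
  [[0,0,0],[0,0,0]],
  [[0,0,0],[0,0,0]],
  [[0,0,0],[0,0,0]],
  [[0,0,0],[0,0,0]],
  [[0,0,0],[0,0,0]],
])

```text
time: 6.05
eef_pos: [0.4698, -0.0937, 0.2223]
tcp_rot: [0.937, 0.35, -0.0, 0.0]
contact_force: [-0.2, -0.2, -3.8]
opening: 0.527
finger_force: 83.0
```

```bash
python3 - <<'E'
from h import *
s=readout.get_state(); im=cams.read_camera("wrist")[:,:,::-1].copy(); cv2.imwrite("pics/w5.png",im)
np.savez("w5.npz",eef_pos=s["eef_pos"],tcp_rot=s["tcp_rot"]); print(s["eef_pos"],s["tcp_rot"])
cv2.imwrite("pics/w5c.png",cv2.resize(im[0:150,240:410],None,fx=4,fy=4,interpolation=2))
C=cam("wrist",s); hsv=cv2.cvtColor(im,cv2.COLOR_BGR2HSV)
# brass ring, top at 0.122, 62 mm across
m=cv2.inRange(hsv,(12,120,120),(30,255,255)); n,l,st,_=cv2.connectedComponentsWithStats(m); m=(l==1+st[1:,4].argmax()).astype(np.uint8)
pts=cv2.convexHull(cv2.findNonZero(m))[:,0]; P=ray(C,pts,.122)[:,:2]
q=np.linalg.lstsq(np.c_[2*P,np.ones(len(P))],(P**2).sum(1),rcond=None)[0]
print("ring",q[:2],np.sqrt(q[2]+q[0]**2+q[1]**2), proj(C,[[*q[:2],z] for z in (.174,.152,.14)]), pts.min(0),pts.max(0))
E
```

```text
[ 0.46977885 -0.09365599  0.22233276] [ 9.36587132e-01  3.50434789e-01 -4.28348875e-05  3.38503648e-05]
ring [ 0.54101108 -0.03655215] 0.030599966723321183 [[326.956222    83.26267984]
 [326.17089543  87.46896706]
 [325.80869193  89.40896503]] [273  34] [377 146]
```

View pics/w5c.png

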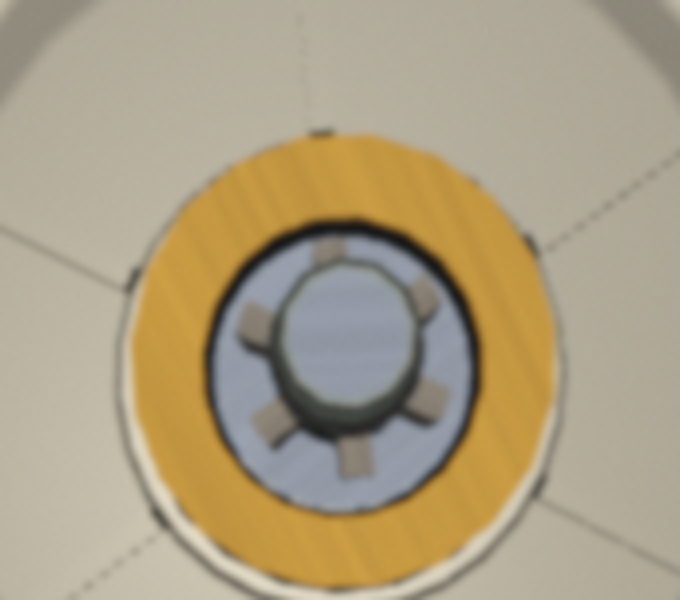

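The stud's top centre is at about (326.7,83.7), which matches the ring centre's projection. The teeth are clearly seen, so I'll work out their angle and the bore's offset in the hand.

```bash
python3 - <<'E'
from h import *
d=np.load("w5.npz"); s={k:d[k] for k in d}; C=cam("wrist",s); im=cv2.imread("pics/w5.png")
rb=(128+im[:,:,2].astype(int)-im[:,:,0]).clip(0,255).astype(np.uint8)
c=(.5410,-.0366)
for z in (.138,.14): print("teeth",z,[np.round(harm(rb,C,c,r,z),2).tolist() for r in (.0115,.0125,.0135,.0145)])
x=R.from_quat(s['tcp_rot']).as_matrix(); print("tool y yaw",np.degrees(np.arctan2(x[1,1],x[0,1])))
# held pulley: rim outer edge, and bore slots
g=cv2.cvtColor(im,cv2.COLOR_BGR2GRAY); zt=s["eef_pos"][2]
m=cv2.inRange(im,(200,190,190),(255,255,255)); m[:155]=0; m[280:]=0; m[:,:160]=0;m[:,480:]=0
m=cv2.morphologyEx(m,cv2.MORPH_OPEN,np.ones((3,3)))
n,l,st,_=cv2.connectedComponentsWithStats(m); m=(l==1+st[1:,4].argmax()).astype(np.uint8)
h=cv2.convexHull(cv2.findNonZero(m))[:,0]; h=h[h[:,1]<270]
for dz in (.003,.004,.005):
    P=ray(C,h,zt+dz)[:,:2]; q=np.linalg.lstsq(np.c_[2*P,np.ones(len(P))],(P**2).sum(1),rcond=None)[0]
    t=x.T@np.r_[q[:2]-s["eef_pos"][:2],dz]; print("rim",dz,q[:2],np.sqrt(q[2]+q[0]**2+q[1]**2),"tool",t)
# hex outline of boss top: bright region around (320,365)
bw=((g>150)*255).astype(np.uint8); bw[:285]=0;bw[436:]=0;bw[:,:242]=0;bw[:,400:]=0
pts=cv2.convexHull(cv2.findNonZero(bw))[:,0]; W=(ray(C,pts,zt+.034)-s["eef_pos"])@x
print("hex tool extents",W.min(0),W.max(0))
for cx in (-.002,0,.002):
  cc=(s["eef_pos"]+x@[cx,0,-.034])[:2]; print("slots",cx,[np.round(harm(g,C,cc,r,zt+.034),2).tolist() for r in (.0145,.016)])
E
```

```text
teeth 0.138 [[-10.47, 16.07], [-11.02, 19.45], [-10.91, 20.93], [-10.84, 17.22]]
teeth 0.14 [[-10.6, 16.39], [-10.99, 19.96], [-10.92, 20.73], [-10.79, 15.9]]
tool y yaw -48.972177729062786
rim 0.003 [ 0.46993221 -0.09408228] 0.05993238352478044 tool [-0.00016444  0.00042236 -0.00299997]
rim 0.004 [ 0.47033096 -0.09373434] 0.059504312649727116 tool [ 0.00036467  0.00042165 -0.00400002]
rim 0.005 [ 0.4707297  -0.09338639] 0.059076241774677116 tool [ 0.00089377  0.00042095 -0.00500008]
hex tool extents [-0.02723529 -0.02361828 -0.03400355] [ 0.02680927  0.02466987 -0.03399666]
slots -0.002 [[-19.0, 51.5], [-18.64, 67.9]]
slots 0 [[-18.66, 81.85], [-18.78, 82.3]]
slots 0.002 [[-18.34, 50.72], [-18.8, 73.06]]
```

Request:
step_arm([
  [[6,5,0],[0,0,-0.0548]],
  [[12,10,0],[0,0,-0.0548]],
  [[14,11,0],[0,0,-0.0548]],
  [[14,11,0],[0,0,-0.0548]],
  [[13,10,0],[0,0,-0.0548]],
  [[8,6.5,0],[0,0,-0.0548]],
  [[4.2,3.6,0],[0,0,-0.0548]],
  [[0,0,0],[0,0,0]],
])

```text
time: 6.77
eef_pos: [0.5418, -0.0357, 0.2223]
tcp_rot: [0.986, 0.166, 0.0, -0.0]
contact_force: [-0.4, -0.2, -2.9]
opening: 0.523
finger_force: 83.1
```

Request:
step_arm([
  [[0,0,0],[0,0,0]],
  [[0,0,0],[0,0,0]],
  [[0,0,0],[0,0,0]],
  [[0,0,0],[0,0,0]],
  [[0,0,0],[0,0,0]],
])

```text
time: 7.18
eef_pos: [0.541, -0.0366, 0.2224]
tcp_rot: [0.986, 0.166, 0.0, 0.0]
contact_force: [-1.2, 0.2, -3.9]
opening: 0.526
finger_force: 83.1
```

```bash
cat > st.py <<'E'
from h import *
s=readout.get_state(); x=R.from_quat(s['tcp_rot']).as_matrix()
print(s["time"],np.round(s["eef_pos"],4),"yaw",np.degrees(np.arctan2(x[1,1],x[0,1])).round(2),"tilt",x[:2,2].round(4),"F",s["contact_force"].round(1),"M",s["wrist_torque"].round(2),"op",s["opening"])
E
python3 st.py; python3 - <<'E'
from h import *
s=readout.get_state(); im=cams.read_camera("wrist")[:,:,::-1].copy()
cv2.imwrite("pics/w6.png",cv2.resize(im[150:450,150:490],None,fx=2,fy=2,interpolation=2))
E
```

```text
7.1833 [ 0.541  -0.0366  0.2224] yaw -70.93 tilt [ 0.0002 -0.0001] F [-1.2  0.2 -3.9] M [ 0.01 -0.01 -0.02] op 0.5261372303701872
```

View pics/w6.png

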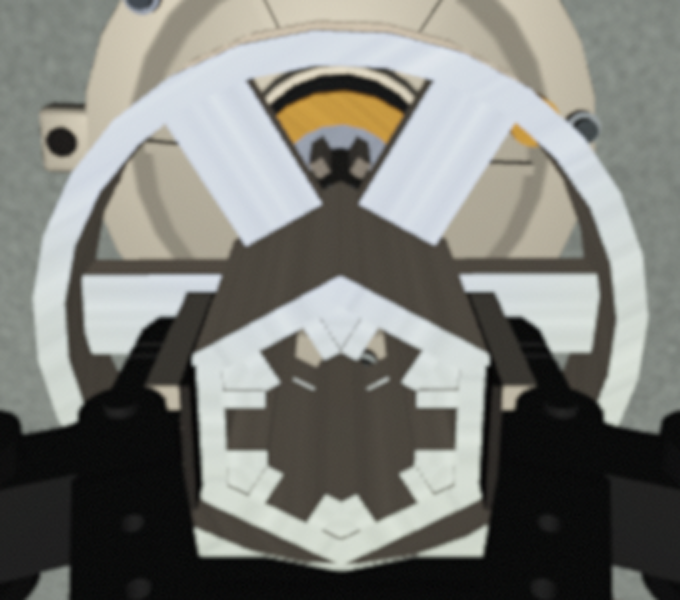

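The shaft teeth at crop (320,160) and (358,160) sit symmetrically about the pulley's axis and line up with the slots. I'll lower to just above the tooth ends.

Request:
step_arm([
  [[0,0,-8],[0,0,0]],
  [[0,0,-14],[0,0,0]],
  [[0,0,-14],[0,0,0]],
  [[0,0,-14],[0,0,0]],
  [[0,0,-8],[0,0,0]],
  [[0,0,-4],[0,0,0]],
  [[0,0,0],[0,0,0]],
  [[0,0,0],[0,0,0]],
])

```text
time: 7.9
eef_pos: [0.5415, -0.0364, 0.1606]
tcp_rot: [0.986, 0.166, 0.0, 0.0]
contact_force: [-0.3, -0.5, -2.4]
opening: 0.524
finger_force: 83.0
```

Request:
step_arm([
  [[0,0,-3],[0,0,0]],
  [[0,0,-3],[0,0,0]],
  [[0,0,-3],[0,0,0]],
  [[0,0,0],[0,0,0]],
  [[0,0,0],[0,0,0]],
])

```text
time: 8.32
eef_pos: [0.541, -0.0362, 0.1511]
tcp_rot: [0.986, 0.166, -0.0, -0.0]
contact_force: [-0.6, -0.7, -3.3]
opening: 0.521
finger_force: 83.0
```

Request:
step_arm([
  [[0,0,-3],[0,0,0]],
  [[0,0,-3],[0,0,0]],
  [[0,0,-3],[0,0,0]],
  [[0,0,0],[0,0,0]],
  [[0,0,0],[0,0,0]],
])

```text
time: 8.73
eef_pos: [0.541, -0.0362, 0.1419]
tcp_rot: [0.986, 0.166, -0.0, -0.0]
contact_force: [0.4, 0.6, -3.3]
opening: 0.531
finger_force: 83.0
```

Request:
step_arm([
  [[0,0,-3],[0,0,0]],
  [[0,0,-3],[0,0,0]],
  [[0,0,-2],[0,0,0]],
  [[0,0,0],[0,0,0]],
  [[0,0,0],[0,0,0]],
  [[0,0,0],[0,0,0]],
])

```text
time: 9.23
eef_pos: [0.5418, -0.0364, 0.136]
tcp_rot: [0.986, 0.166, 0.0, 0.0]
contact_force: [-2.1, 0.8, 5.7]
opening: 0.527
finger_force: 83.9
```

Spring engaged at the expected height. I'll press on down.

Request:
step_arm([
  [[0,0,-3],[0,0,0]],
  [[0,0,-3],[0,0,0]],
  [[0,0,-2],[0,0,0]],
  [[0,0,0],[0,0,0]],
  [[0,0,0],[0,0,0]],
  [[0,0,0],[0,0,0]],
])

```text
time: 9.73
eef_pos: [0.5419, -0.0364, 0.1289]
tcp_rot: [0.986, 0.166, 0.0, 0.0]
contact_force: [-5.4, 1.6, 9.5]
opening: 0.526
finger_force: 84.4
```

Request:
step_arm([
  [[0,0,-2],[0,0,0]],
  [[0,0,-2],[0,0,0]],
  [[0,0,0],[0,0,0]],
  [[0,0,0],[0,0,0]],
  [[0,0,0],[0,0,0]],
  [[0,0,0],[0,0,0]],
])

```text
time: 10.23
eef_pos: [0.542, -0.0364, 0.1263]
tcp_rot: [0.986, 0.166, 0.0, 0.0]
contact_force: [-7.4, 2.3, 15.1]
opening: 0.528
finger_force: 85.2
```

```bash
python3 st.py
```

```text
10.2333 [ 0.542  -0.0364  0.1263] yaw -70.9 tilt [ 0.0006 -0.0006] F [-7.4  2.3 15.1] M [ 0.17  1.28 -0.06] op 0.528362430295285
```

Request:
step_arm([
  [[-1,0.3,0],[0,0,0]],
  [[-0.5,0,-1],[0,0,0]],
  [[0,0,-1],[0,0,0]],
  [[0,0,0],[0,0,0]],
  [[0,0,0],[0,0,0]],
  [[0,0,0],[0,0,0]],
])

```text
time: 10.73
eef_pos: [0.5419, -0.0364, 0.1262]
tcp_rot: [0.986, 0.166, 0.002, 0.001]
contact_force: [-7.5, 1.7, 20.8]
opening: 0.525
finger_force: 85.8
```

```bash
python3 st.py
```

```text
10.7333 [ 0.5419 -0.0364  0.1262] yaw -70.91 tilt [ 0.0038 -0.0009] F [-7.5  1.7 20.8] M [ 0.39  1.45 -0.01] op 0.5249357737145105
```

Request:
step_arm([
  [[-1,0,-1],[0,0,0]],
  [[-1,0,0],[0,0,0]],
  [[0,0,0],[0,0,0]],
  [[0,0,0],[0,0,0]],
  [[0,0,0],[0,0,0]],
  [[0,0,0],[0,0,0]],
], grip_force=90)

```text
time: 11.23
eef_pos: [0.5419, -0.0364, 0.1263]
tcp_rot: [0.986, 0.166, 0.004, 0.001]
contact_force: [-2.5, 2.8, 20.8]
opening: 0.527
finger_force: 88.6
```

```bash
python3 st.py; python3 - <<'E'
from h import *
im=cams.read_camera("scene")[:,:,::-1].copy(); w=cams.read_camera("wrist")[:,:,::-1]
a=cv2.resize(im[150:290,220:400],(514,400),interpolation=2); b=cv2.resize(w[140:480,170:420],(285,400))
cv2.imwrite("pics/f.png",np.hstack([a,b]))
E
```

```text
11.2333 [ 0.5419 -0.0364  0.1263] yaw -70.92 tilt [ 0.0092 -0.001 ] F [-2.5  2.8 20.8] M [0.65 0.98 0.01] op 0.5266557996359479
```

View pics/f.png

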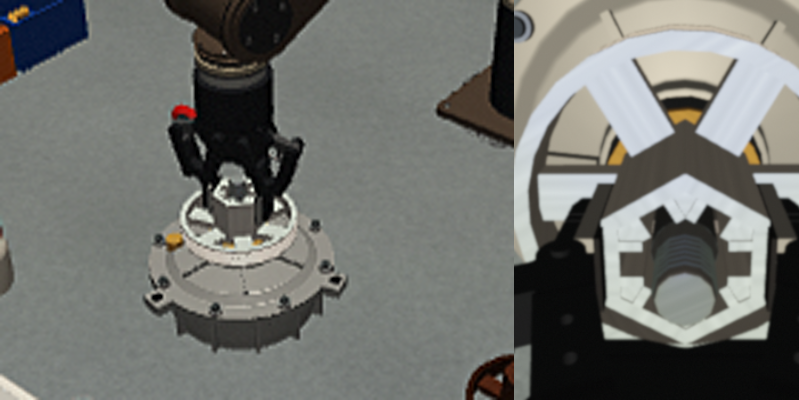

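Seated: the stud stands proud of the boss and the rim is level over the gearcase. I'll take out the slight tool tilt and keep pressing.

Request:
step_arm([
  [[1,0,-0.5],[0,0.004,0]],
  [[0.5,0,-0.5],[0,0,0]],
  [[0,0,0],[0,0,0]],
  [[0,0,0],[0,0,0]],
  [[0,0,0],[0,0,0]],
  [[0,0,0],[0,0,0]],
])

```text
time: 11.83
eef_pos: [0.5419, -0.0364, 0.1262]
tcp_rot: [0.986, 0.166, 0.0, 0.001]
contact_force: [-11.8, 2.3, 28.5]
opening: 0.528
finger_force: 89.5
```

```bash
python3 st.py
```

```text
11.8333 [ 0.5419 -0.0364  0.1262] yaw -70.9 tilt [ 0.0006 -0.0012] F [-11.8   2.3  28.5] M [0.47 1.9  0.04] op 0.5279312789942584
```

```bash
python3 -c "
from plant import sign_off
print(sign_off())"; python3 st.py
```

```text
the job is handed in; nothing more can be done
None
the job is handed in; nothing more can be done
```

The new pulley is meshed on the splines and pressed against the shoulder with about 28 N; its height stopped changing as I pressed harder. The boss is still gripped, the job was handed in at about 12 s, and I have not seen a verdict.

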